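# Gauge a sanded box and log the result

## Task

Gauge the width of the black box waiting in the yellow-marked bay: slide it between the jaws and back against the fence (open the jaw first if it is in the way), then gently slide the orange-posted jaw shut on it until the red pointer stands in the green band, never driving the plunger to its end stop, and leave it so. Then flip the tally lever fully over to the green side if the box is the slim, right size (the jaw's white mark reads green), or to the red side if it is the wide one. Leave the box on the brown sheet and the other things on the bench where they are.

Things in the scene. Friction and masses are not known exactly. Their poses are not given: they have to be found in the camera images.
- gauge: Bench caliper, fixed. Origin on the table under the fence's front face; y runs along the fence, z up, the waiting bay is towards -x. Aluminium fence: x 0 to 30, y -130 to 150, 40 mm high, with a 30 mm high scale ledge behind to x=48. Blue plunger housing: x -65 to 1, y 90 to 150, 50 mm high. A gauged box has its back on the fence (its centre at x=-31 mm), between plunger and jaw.
- plunger_face (a point): Centre of the plunger's round steel measuring face (24 mm across), 25 mm above the table, at x=-31 mm, y=+70 mm in the gauge frame when out; it faces the jaw (-y of the gauge). Plunger face, jaw face and fence are polished (friction about 0.15), so the closing jaw slides a loose box up to the plunger and squares it.
- plunger (a joint): Travel of the spring plunger in m: 0 = out, +y of the gauge when pressed, end stop at 0.016. Spring 300 N/m with 1.2 N preload: about 2.1 N at 0.003, 4.5 N at 0.011 (the green band).
- jaw (a joint): Travel of the sliding jaw in m: 0 = fully open, 0.115 = stop; closes along gauge +y and stays where left (7 N friction, more than the spring). Gap to the free plunger face: 0.130 minus this value. Steel jaw plate: gauge x -61 to -1, 14 mm thick, up to z=50 mm, face at gauge y = value - 0.060. White mark behind the fence reads red on the ledge below 0.086, green above.
- jaw_post (a point): Centre of the orange upright post on the jaw's carriage, 18 mm across, from 51 to 93 mm above the table (this point at 72), for pushing the jaw either way. At gauge x=+15 mm, y = jaw value - 78 mm. The carriage below it is 36 mm long in y, x 3 to 33, top at 51 mm.
- box_slim: Right-size box: black, open-topped, 62 mm deep (x) by 44 mm wide (y) by 50 mm high, walls 8 mm, about 0.16 kg. Origin at the centre of its underside. Starts in the bay or on the sheet. The width (y) is what is gauged.
- box_wide: Oversize box: as the slim one but 58 mm wide (y). Starts in the place the other does not have.
- sheet: Brown paper sheet, 140 x 140 mm, flat on the table; origin at its centre. The box lying on it at the start stays there.
- tally (a joint): Angle of the lever in rad: 0 = at its stop leaning to the green block (-x of tally_base), 1.0 = at its stop leaning to the red one (+x). Starts about upright, stays where left (0.06 N m friction). It turns about tally_base's y axis at 22 mm height; its black ball, 26 mm across, is 70 mm from that axis: 83 mm above the table and 34 mm off centre at either stop, 92 mm high when upright.
- tally_base: Grey base of the tally lever, fixed, 70 x 50 x 25 mm, with a green block on its -x side and a red one on its +x side (12 mm high, to 72 mm from the centre). Origin under its centre, the lever swings in its x-z plane.
- finish_bottle: Bystander: bottle, 60 mm across, 160 mm high, upright; origin under its centre.
- sanding_block: Bystander: cork sanding block 112 x 62 x 34 mm; origin under its centre.
- dust_brush: Bystander: brush lying on the table; origin near its middle.
- screw_cup: Bystander: white cup, 70 mm across, 70 mm high; origin under its centre.
- offcut: Bystander: wood offcut 120 x 45 x 20 mm; origin under its centre.
- bay (a point): Centre, on the table, of the waiting bay: 110 x 110 mm, marked with flat yellow lines on three sides, open towards the fence. At gauge x=-125, y=+5 mm.
- pointer (a point): Top of the red pointer on the blue housing, 59 mm above the table, 2 mm thick; it moves with the plunger. The green band under it spans plunger values 0.003 to 0.011.
There are look-alikes about, which are no part of the job. Leave any blue or pink look-alike of the box_slim alone.

How it is judged:
By the outcome, as a careful person would: the job done as asked, in the order asked, and still so for the second after the job is handed in, with the robot touching nothing.
It also fails if it takes over 67 s, if anything falls off the work surface, if the arm or the gripper's body presses on something with over 40 N, if the wrist force passes 120 N, or if a joint passes its speed limit or range.

## Robot

A 6-joint arm with a two-finger parallel gripper is mounted at the origin on the work surface. World frame = base frame: x ahead of the robot, y to its left, z up, the work surface at z = 0. Lengths are in m, angles in rad, forces in N, time in s.
With the tool pointing down it reaches from about 0.25 to 0.775 m from the base axis. Payload 8.9 kg.
Tool frame: the origin (TCP) lies midway between the tips of the shut fingers; the grasp point (between the pads) lies r.grasp_offset behind it (r.grasp_offset is the distance from the TCP to the grasp point, in m); z points along the fingers, y is the direction in which the jaws open and shut (so a half turn about z gives the same grasp; the last joint's range is limited). The gripper opens to 85 mm and grips with 20 to 120 N. Pads are 22 mm wide; open, the fingers measure 114 mm over their backs; the gripper's body (76 mm by 85 mm) begins 54 mm behind the grasp point. The pads swing forward as they close: fully open they stand 13 mm farther back than shut.
Start: joints at [1.13, 0.291, -0.153, 1.127, 0, 1.431], TCP at [0.156, 0.501, 0.195] pointing down, gripper open.
Joint ranges: [-2.52, 2.52], [-0.91, 1.74], [-1.3, 1.37], [-1.96, 2.02], [-1.52, 1.47], [-3.14, 3.14]. Speed limits (rad/s): [2.22, 2.22, 2.79, 3.14, 3.14, 3.14].

## Interface

Orientations are given as a rotation vector (axis times angle).
In Python, from rig import r, read_camera, camera_info, close_job gives the robot as it stands. The module is installed in compiled form; this text tells all that it offers.
- The arm moves only by the shell command python3 -m jog 'ROWS' [FORCE]. ROWS is JSON, a list of rows, each an object of numbers: "x", "y", "z": the shift along the world's x, y, z in cm; "ax", "ay", "az": the turn, a rotation vector about the world's x, y, z in rad; "claw": the gripper command: -1 is fully open, 1 is shut, values between are in proportion. In form: [{"x": .., "y": .., "z": .., "ax": .., "ay": .., "az": .., "claw": ..}, ...]. A call has exactly 5 rows; each row is the pose to reach, as a shift and turn from the pose commanded when the call began; what a row does not reach only later rows make up. A row lasts 1/8 s, in which the tool goes at most 62.5 mm and 10.7 degrees, less where a joint would pass 70% of its speed; a pose out of reach is approached as far as the arm can. A call with a gripper value outside its range is refused whole. The fingers move at their own pace and stop on an object; FORCE is the grip in N (left out, the last holds). Time passes only in rows, so rows that repeat a pose let the fingers close, or fill a call up. It gives the time, the measured TCP pose, the force and the opening at its end, in the units of the state.
- r.get_state(): the state, without advancing time (a new reading comes with each control period).
- read_camera(name): name is "side" or "top"; returns (picture, depth): 480x640x3 uint8, red, green, blue; 480x640 float32, m along the optical axis (not along the pixel's ray), 0 where there is no reading.
- camera_info(name): a dict with "K" (3x3 intrinsics, pixels), "D" ([k1, k2, p1, p2, k3] as OpenCV has them; the pictures are not rectified), "cam_to_world" (4x4, takes a point from camera to world coordinates). Camera axes: x right, y up, looking along -z (the intrinsics and any distortion apply to the point x, -y, -z); pixel columns grow to the right and rows downward; lengths in m; the calibration is good to about 2 mm. A picture is of the moment at which its call begins. camera_info takes no time and is no camera call.
- close_job(): hands the job in, once; it reports no verdict.
The state is a dict: "time": time; "joint_positions": joint angles; "qd": joint speeds; "joint_torque": joint torques, N m; "eef_pos": TCP position; "eef_rot": TCP orientation; "wrist_force": force on the tool from outside, world axes, zero at the start; "ft_torque": the same for the moment, N m; "gripper_width": finger opening in m.
Only numpy, scipy, OpenCV 4.12 (cv2) and the standard library are available. Lean on these libraries where they do the work, as an engineer would, in place of code of your own. Each camera call takes 0.05 s, during which the arm holds its last target. There are 200 camera calls.

## Working session

There is one attempt and no reset: what is moved stays moved. The work goes in short steps, Python scripts to look and compute and a shell command to move; the robot and the scene stay as the last step left them, time stands still between calls to the robot, and variables do not carry over. Pictures are saved under pics/ and viewed, about 8 in all and at most 12, crops included, and the job is handed in when it is done.

```bash
mkdir -p pics
cat > h.py <<'E'
import numpy as np, cv2
from rig import r, read_camera, camera_info
def snap(n,f):
    p,d=read_camera(n); cv2.imwrite('pics/'+f+'.png',p[:,:,::-1]); np.savez('pics/'+f,p=p,d=d); return p,d
def ray(n,uv):
    c=camera_info(n); T=np.array(c['cam_to_world']); 
    q=cv2.undistortPoints(np.array(uv,float).reshape(-1,1,2),np.array(c['K']),np.array(c['D'],float)).reshape(-1,2)
    v=np.c_[q[:,0],-q[:,1],-np.ones(len(q))]@T[:3,:3].T
    return T[:3,3],v
def onplane(n,uv,z):
    o,v=ray(n,uv); return o+v*((z-o[2])/v[:,2])[:,None]
def cloud(n,d):
    H,W=d.shape; u,v=np.meshgrid(np.arange(W),np.arange(H)); o,vv=ray(n,np.c_[u.ravel(),v.ravel()])
    return (o+vv*d.reshape(-1,1)).reshape(H,W,3)
E
python3 - <<'E'
from h import *
for n in('top','side'): snap(n,n+'0'); print(n,np.round(camera_info(n)['cam_to_world'],3).tolist())
s=r.get_state(); print(s['time'],s['eef_pos'],s['eef_rot'],s['gripper_width'],r.grasp_offset)
E
```

```text
top [[-0.012, 0.983, -0.181, 0.323], [-1.0, -0.014, -0.01, -0.041], [-0.012, 0.181, 0.983, 1.416], [0.0, 0.0, 0.0, 1.0]]
side [[0.959, 0.156, -0.237, 0.264], [-0.283, 0.552, -0.784, -0.962], [0.008, 0.819, 0.574, 0.782], [0.0, 0.0, 0.0, 1.0]]
0.1 [0.15585631 0.50087716 0.19479234] [-4.72239975e-01 -3.10552945e+00  1.75070051e-03] 0.0856112224002809 0.0187
```

View pics/top0.png

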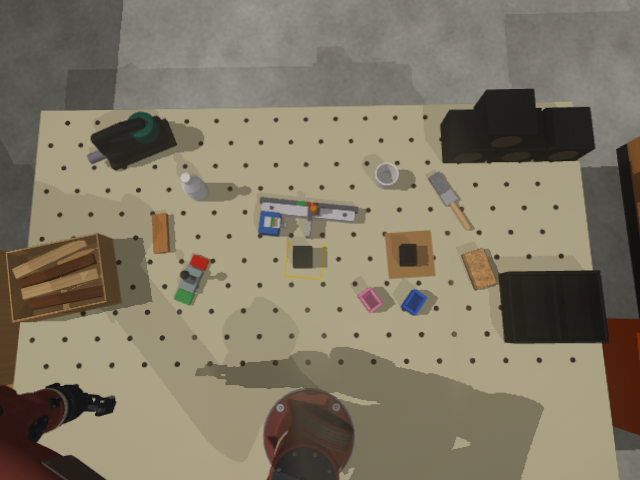

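View pics/side0.png

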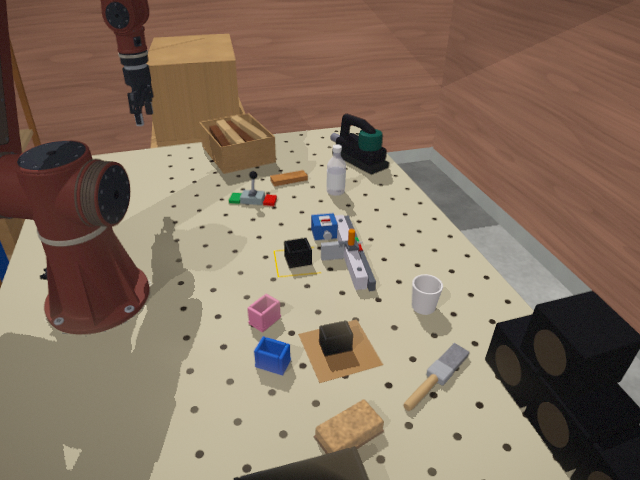

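The top view shows the gauge with its fence from (262,203) to (357,214), the housing at (270,224) and the orange post at (314,209). The black bay box is at (303,257), the tally at (192,280) and the sheet with the second box at (409,255). The blue and pink decoys sit lower right. Next I measure.

```bash
cat > m.py <<'E'
from h import *
import sys
def run(tag):
    z=np.load(f'pics/top{tag}.npz'); p,d=z['p'],z['d']; C=cloud('top',d); hsv=cv2.cvtColor(p,cv2.COLOR_RGB2HSV)
    return p,d,C,hsv
def crops(tag,tb,sb,out):
    a=cv2.imread(f'pics/top{tag}.png'); b=cv2.imread(f'pics/side{tag}.png')
    f=lambda i,bx:cv2.resize(i[bx[1]:bx[3],bx[0]:bx[2]],(800,300),interpolation=cv2.INTER_CUBIC)
    cv2.imwrite(f'pics/{out}.png',np.vstack([f(a,tb),f(b,sb)]))
E
python3 - <<'E'
from m import *
p,d,C,h=run('0')
print('table z',np.median(C[330:350,330:350,2]), C[300,300])
def rep(n,m,box,zpl=None):
    k=np.zeros(m.shape,bool); k[box[1]:box[3],box[0]:box[2]]=1; m=m&k
    v,u=np.nonzero(m); P=C[m]; print(n,len(u),'px',u.mean().round(1),v.mean().round(1),'cloud mean',P.mean(0).round(4),'z5/95',np.percentile(P[:,2],[5,95]).round(3))
    if zpl is not None:
        W=onplane('top',np.c_[u,v],zpl); rr=cv2.minAreaRect((W[:,:2]*1000).astype(np.float32)); print('   rect mm',np.round(rr[0],1),np.round(rr[1],1),round(rr[2],1))
H,S,V=h[...,0],h[...,1],h[...,2]
Z=C[...,2]
G=(245,190,370,285)
rep('fence top',(abs(Z-.040)<.005),(255,195,365,225),.04)
rep('box dark',(V<75)&(S<120)&(abs(Z-.05)<.006),(285,240,320,275),.05)
rep('box all z>.01',(Z>.012),(285,242,320,275),.05)
rep('sheet box',(Z>.035),(395,240,425,270),.05)
rep('orange',(H<15)&(S>150)&(V>120),(300,198,330,222),.09)
rep('blue',(H>100)&(H<125)&(S>130),(250,200,290,245),.05)
rep('yellow',(H>20)&(H<32)&(S>150)&(Z<.01),(275,225,335,285),.0)
rep('red blk',((H<8)|(H>172))&(S>150),(170,250,215,310),.012)
rep('green blk',(H>45)&(H<85)&(S>110),(170,250,215,310),.012)
rep('ball',(Z>.075),(165,250,215,310),.092)
rep('redptr',((H<6)|(H>174))&(S>150),(255,208,292,240),.059)
np.set_printoptions(linewidth=250)
print((Z[198:246:2,256:362:3]*1000).astype(int))
crops('0',(250,190,370,285),(260,200,400,300),'c0')
E
```

```text
table z -0.00056478449165831 [ 0.37640962  0.0213406  -0.00564595]
fence top 738 px 307.8 211.7 cloud mean [ 0.6358 -0.0053  0.0395] z5/95 [0.036 0.044]
   rect mm [635.   -7.7] [289.8  73.6] 89.2
box dark 170 px 301.5 256.3 cloud mean [0.5007 0.0137 0.0489] z5/95 [0.045 0.053]
   rect mm [501.4  12.4] [52.7 58.9] 89.4
box all z>.01 261 px 302.5 256.6 cloud mean [0.4965 0.0101 0.0758] z5/95 [0.014 0.053]
   rect mm [491.3  11.1] [55.7 85. ] 89.4
sheet box 202 px 409.1 254.4 cloud mean [ 0.5007 -0.2976  0.0609] z5/95 [0.037 0.053]
   rect mm [ 501.8 -290. ] [63.6 61.6] 89.3
orange 36 px 311.6 205.6 cloud mean [ 0.6521 -0.0172  0.0493] z5/95 [0.026 0.093]
   rect mm [638.2 -17.6] [26.  29.7] 89.3
blue 225 px 267.5 223.1 cloud mean [0.5997 0.1132 0.0553] z5/95 [0.045 0.054]
   rect mm [602.6 109.8] [55.4 63.5] 83.5
yellow 87 px 303.8 265.7 cloud mean [4.785e-01 9.100e-03 2.000e-04] z5/95 [-0.005  0.006]
   rect mm [496.3   7.3] [112.4 108. ] 83.4
red blk 195 px 199.0 262.0 cloud mean [0.4926 0.3232 0.0102] z5/95 [0.002 0.015]
   rect mm [492.3 323. ] [51.1 34.7] 67.7
green blk 182 px 183.7 296.3 cloud mean [0.3907 0.3624 0.0185] z5/95 [0.006 0.016]
   rect mm [391.2 364.6] [48.6 32.1] 68.1
ball 74 px 183.6 274.9 cloud mean [0.4336 0.3002 0.2416] z5/95 [0.091 1.416]
   rect mm [431.4 345.8] [160.6  91.2] 3.9<stdin>:6: RuntimeWarning: Mean of empty slice.
  ret = ret.dtype.type(ret / rcount)
  ret = um.true_divide(
Traceback (most recent call last):
IndexError: index -1 is out of bounds for axis 0 with size 0
```

```bash
cat > rep.py <<'E'
from m import *
def setup(tag):
    p,d,C,h=run(tag); ok=(d>0.3); 
    return p,d,C,h,ok
def rep(n,m,box,zpl,C,ok,cam='top'):
    k=np.zeros(m.shape,bool); k[box[1]:box[3],box[0]:box[2]]=1; m=m&k&ok
    m=m.astype(np.uint8); nn,L,st,_=cv2.connectedComponentsWithStats(m)
    if nn<2: print(n,'none'); return
    m=L==1+np.argmax(st[1:,4])
    v,u=np.nonzero(m); P=C[m]
    # pixel corners so that the rect is full size
    cu=np.concatenate([u-.5,u+.5,u-.5,u+.5]);cv_=np.concatenate([v-.5,v-.5,v+.5,v+.5])
    W=onplane(cam,np.c_[cu,cv_],zpl); rr=cv2.minAreaRect((W[:,:2]*1000).astype(np.float32))
    print(n,len(u),'px',u.mean().round(1),v.mean().round(1),'cloud',P.mean(0).round(4),'z5/95',np.percentile(P[:,2],[5,95]).round(3),'| rect mm',np.round(rr[0],1),np.round(rr[1],1),round(rr[2],1), 'mean on plane',W.mean(0)[:2].round(4))
    return m
E
python3 - <<'E'
from rep import *
p,d,C,h,ok=setup('0')
H,S,V=h[...,0],h[...,1],h[...,2];Z=C[...,2]
a=(C,ok)
m=rep('box',(V<110)&(Z>.03),(285,240,320,275),.05,*a)
P=C[m]; print('box cloud pctl',np.percentile(P,[2,98],axis=0).round(4).tolist(), 'plane-rect angle')
rep('sheet box',(V<110)&(Z>.03),(395,240,425,270),.05,*a)
rep('orange',(H<15)&(S>150)&(V>120)&(Z>.06),(300,198,330,222),.093,*a)
rep('blue',(H>100)&(H<125)&(S>130)&(Z>.035),(250,200,290,245),.05,*a)
rep('ball',(V<90)&(Z>.06),(170,255,210,290),.092,*a)
rep('fencetop',(abs(Z-.040)<.004),(255,195,365,225),.04,*a)
rep('sheet',(H>8)&(H<20)&(S>90)&(Z<.02),(380,225,440,285),0,*a)
for nm,f,bx in (('ball',(H<180),(165,250,215,310)),('any',Z>.09,(165,250,215,310))):
    k=np.zeros(Z.shape,bool);k[bx[1]:bx[3],bx[0]:bx[2]]=1;k&=ok&(Z>.05); print('lever',C[k].mean(0),k.sum(),np.percentile(C[k],[0,100],axis=0).round(3).tolist())
np.set_printoptions(linewidth=250)
print((Z[196:250:2,256:362:3]*1000).astype(int))
crops('0',(250,195,362,237),(280,205,392,247),'c0')
crops('0',(250,195,362,237),(305,205,385,295),'c0')
a=cv2.imread('pics/top0.png')[192:288,250:370];b=cv2.imread('pics/side0.png')[200:296,270:390]
cv2.imwrite('pics/c0.png',np.vstack([cv2.resize(a,None,fx=3.1*2,fy=3.1,interpolation=2) if 0 else cv2.resize(i,(750,600),interpolation=2)[:300] if 0 else cv2.resize(i,(375,300),interpolation=2) for i in (a,b)]) if 0 else np.hstack([cv2.resize(i,(400,320),interpolation=2) for i in (a,b)]))
E
```

```text
box 230 px 302.4 256.6 cloud [0.5    0.0113 0.0468] z5/95 [0.032 0.053] | rect mm [500.  11.] [58.6 64.8] 89.4 mean on plane [0.4996 0.0112]
box cloud pctl [[0.4707, -0.0169, 0.031], [0.5313, 0.0389, 0.0536]] plane-rect angle
sheet box 219 px 408.9 254.5 cloud [ 0.5023 -0.2995  0.046 ] z5/95 [0.033 0.052] | rect mm [ 501.7 -298.8] [49.1 64.5] 89.3 mean on plane [ 0.5018 -0.2987]
orange 6 px 315.3 207.5 cloud [ 0.6361 -0.0287  0.0919] z5/95 [0.088 0.096] | rect mm [636.3 -28.5] [18.5  7.9] 10.4 mean on plane [ 0.6358 -0.0287]
blue 224 px 267.5 223.1 cloud [0.6009 0.1139 0.0492] z5/95 [0.045 0.054] | rect mm [602.7 109.8] [58.7 66.8] 83.5 mean on plane [0.6008 0.1138]
ball 62 px 184.4 274.8 cloud [0.4466 0.3403 0.0976] z5/95 [0.088 0.106] | rect mm [446.7 342.7] [25.9 25.3] 89.2 mean on plane [0.4471 0.342 ]
fencetop 336 px 285.8 209.1 cloud [0.6447 0.0602 0.0396] z5/95 [0.037 0.043] | rect mm [644.7  63.5] [141.3  33.6] 83.3 mean on plane [0.6446 0.0602]
sheet 1751 px 409.9 254.1 cloud [ 5.097e-01 -3.113e-01 -2.000e-04] z5/95 [-0.005  0.005] | rect mm [ 511.1 -310.7] [144.9 146.9] 3.0
[... 4456 characters left out ...]
  -5   12    0    2   -3    1   -7   -1    0    0    6    2   -3    1   -2   -1   -3    0    0   -2    3    3   -2   -1    4   -4   -1    0   -4   -1]
 [   1   -4    0    0   -3    0   -1   -1   -2   -1   -1   -6    0    1   -4    0    1    0   -1   -2    4    2    0    1    0   -3    0    0    4    0   -3    1    0    0   -5   -1]
 [   0    0   -3   -1   -4    0    3    5   -6    4   -2    1   -2   53   46   45   47   49   49   -3   -1    0   -5   -2    1   -1    2   -5    0    1    1   -4   -1    0    0    0]
 [  -2    1    0    0   -3   -3    0    0   -3   -3   -2   -5    2   48   49   41   46   45   43   -2   -1    0    2    1   -3   -1   -2    1    0    1   -5    2   -1    1    3    0]]
```

View pics/c0.png

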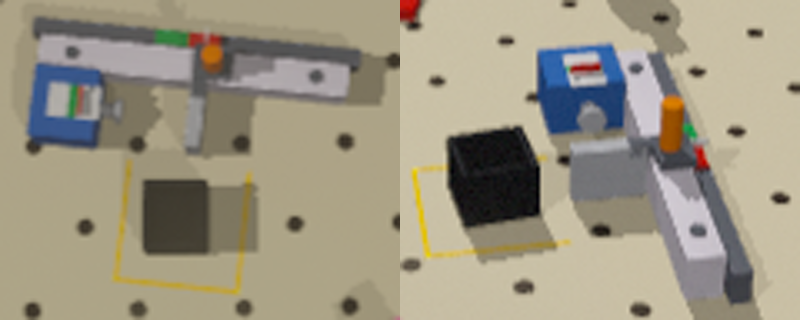

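Gauge fit: origin about (0.6205, -0.013), yaw about -6.6°. The housing, the bay lines and the fence end all agree to 1 mm. The jaw is at about 0.064, so it has to open. The bay box measures about 58 mm wide and the sheet box about 47 mm, so the bay box looks like the wide one. I move next to the post first.

```bash
python3 -m jog '[{"x":4,"y":-4.1,"az":-0.17,"claw":1},{"x":8,"y":-8.2,"az":-0.34,"claw":1},{"x":12,"y":-12.3,"az":-0.51,"claw":1},{"x":16,"y":-16.4,"az":-0.68,"claw":1},{"x":20,"y":-20.5,"az":-0.85,"claw":1}]' 40
python3 -m jog '[{"x":4,"y":-4.1,"az":-0.17,"claw":1},{"x":8,"y":-8.2,"az":-0.34,"claw":1},{"x":12,"y":-12.3,"az":-0.534,"claw":1},{"x":16,"y":-16.4,"az":-0.534,"claw":1},{"x":20,"y":-20.5,"az":-0.534,"claw":1}]'
python3 -m jog '[{"x":4,"y":-4.3,"claw":1},{"x":8.2,"y":-8.6,"claw":1},{"x":8.2,"y":-8.6,"claw":1},{"x":8.2,"y":-8.6,"claw":1},{"x":8.2,"y":-8.6,"claw":1}]'
cat > g.py <<'E'
from h import *
from scipy.spatial.transform import Rotation as R
O=np.array([.6205,-.013]); a=np.radians(-6.6); M=np.array([[np.cos(a),-np.sin(a)],[np.sin(a),np.cos(a)]])
def st():
    s=r.get_state(); m=R.from_rotvec(s['eef_rot']).as_matrix(); p=np.array(s['eef_pos'])
    print('t',round(s['time'],2),'tcp',p.round(4),'gauge mm',((p[:2]-O)@M*1e3).round(1),'ty',m[:,1].round(3),'tz',m[:,2].round(3),'F',np.round(s['wrist_force'],1),'w',round(s['gripper_width'],4))
if __name__=='__main__': st()
E
python3 g.py
```

```text
t 0.1 tcp [0.1559 0.5009 0.1948] gauge mm [-520.6  457.1] ty [ 0.297  0.955 -0.001] tz [-0.001 -0.001 -1.   ] F [ 0.5  0.1 -0.5] w 0.0856$[0]: bad value
$[0]: bad value
$[0]: bad value
```

```bash
python3 -m jog '[{"x":4,"y":-4.1,"z":0,"ax":0,"ay":0,"az":-0.17,"claw":1},{"x":8,"y":-8.2,"z":0,"ax":0,"ay":0,"az":-0.34,"claw":1},{"x":12,"y":-12.3,"z":0,"ax":0,"ay":0,"az":-0.51,"claw":1},{"x":16,"y":-16.4,"z":0,"ax":0,"ay":0,"az":-0.68,"claw":1},{"x":20,"y":-20.5,"z":0,"ax":0,"ay":0,"az":-0.85,"claw":1}]' 40
python3 g.py
```

```text
time: 0.72
eef_pos: [0.357, 0.2948, 0.1952]
eef_rot: [-1.718, -2.63, -0.0]
wrist_force: [0.7, 1.1, -0.5]
gripper_width: 0.0001
t 0.72 tcp [0.357  0.2948 0.1952] gauge mm [-297.1  275.4] ty [0.916 0.402 0.   ] tz [-0.  0. -1.] F [ 0.7  1.1 -0.5] w 0.0001
```

```bash
python3 -m jog '[{"x":4,"y":-4.1,"z":0,"ax":0,"ay":0,"az":-0.17,"claw":1},{"x":8,"y":-8.2,"z":0,"ax":0,"ay":0,"az":-0.34,"claw":1},{"x":12,"y":-12.3,"z":0,"ax":0,"ay":0,"az":-0.53,"claw":1},{"x":16,"y":-16.4,"z":0,"ax":0,"ay":0,"az":-0.53,"claw":1},{"x":20,"y":-20.5,"z":0,"ax":0,"ay":0,"az":-0.53,"claw":1}]'
python3 -m jog '[{"x":4,"y":-4.3,"z":0,"ax":0,"ay":0,"az":0,"claw":1},{"x":8.1,"y":-8.4,"z":0,"ax":0,"ay":0,"az":0,"claw":1},{"x":8.1,"y":-8.4,"z":-5,"ax":0,"ay":0,"az":0,"claw":1},{"x":8.1,"y":-8.4,"z":-9,"ax":0,"ay":0,"az":0,"claw":1},{"x":8.1,"y":-8.4,"z":-9,"ax":0,"ay":0,"az":0,"claw":1}]'
python3 g.py; python3 -c "
from m import *
snap('top','top1');snap('side','side1')
a=cv2.imread('pics/top1.png')[192:288,250:370];b=cv2.imread('pics/side1.png')[180:276,270:390]
cv2.imwrite('pics/c1.png',np.hstack([cv2.resize(i,(400,320),interpolation=2) for i in (a,b)]))"
```

```text
time: 1.35
eef_pos: [0.557, 0.0897, 0.195]
eef_rot: [-2.341, -2.094, 0.0]
wrist_force: [0.7, 0.6, 0.6]
gripper_width: 0.0003
time: 1.98
eef_pos: [0.6342, 0.0074, 0.102]
eef_rot: [-2.338, -2.091, 0.007]
wrist_force: [-0.8, -0.3, 0.5]
gripper_width: 0.0004
t 1.98 tcp [0.6342 0.0074 0.102 ] gauge mm [11.3 21.9] ty [ 0.994 -0.111 -0.007] tz [-0.007  0.001 -1.   ] F [-0.8 -0.3  0.5] w 0.0004
```

View pics/c1.png

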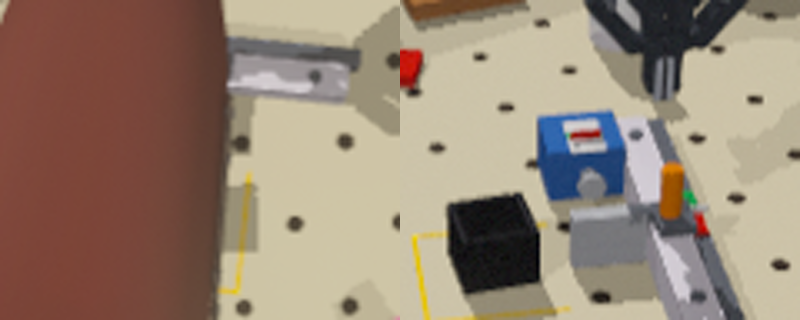

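The fingertips hang clear of the post on its housing side. I lower and push the jaw open.

```bash
python3 -m jog '[{"x":0,"y":0,"z":-2,"ax":0,"ay":0,"az":0,"claw":1},{"x":0,"y":0,"z":-4,"ax":0,"ay":0,"az":0,"claw":1},{"x":0,"y":0,"z":-4,"ax":0,"ay":0,"az":0,"claw":1},{"x":-0.12,"y":-1.0,"z":-4,"ax":0,"ay":0,"az":0,"claw":1},{"x":-0.2,"y":-1.5,"z":-4,"ax":0,"ay":0,"az":0,"claw":1}]'
python3 g.py
python3 -m jog '[{"x":-0.08,"y":-0.8,"z":0,"ax":0,"ay":0,"az":0,"claw":1},{"x":-0.18,"y":-1.6,"z":0,"ax":0,"ay":0,"az":0,"claw":1},{"x":-0.28,"y":-2.4,"z":0,"ax":0,"ay":0,"az":0,"claw":1},{"x":-0.37,"y":-3.2,"z":0,"ax":0,"ay":0,"az":0,"claw":1},{"x":-0.45,"y":-4.0,"z":0,"ax":0,"ay":0,"az":0,"claw":1}]'
python3 g.py
```

```text
time: 2.7
eef_pos: [0.636, -0.0087, 0.0668]
eef_rot: [2.34, 2.093, 0.002]
wrist_force: [0.3, 0.8, 0.6]
gripper_width: -0.0005
t 2.7 tcp [ 0.636  -0.0087  0.0668] gauge mm [14.9  6.1] ty [ 0.994 -0.111  0.002] tz [ 0.002 -0.    -1.   ] F [0.3 0.8 0.6] w -0.0005
time: 3.32
eef_pos: [0.6304, -0.0483, 0.0652]
eef_rot: [-2.341, -2.095, 0.0]
wrist_force: [0.8, 0.1, -0.3]
gripper_width: -0.0003
t 3.33 tcp [ 0.6304 -0.0483  0.0652] gauge mm [ 13.9 -33.9] ty [ 0.994 -0.111 -0.   ] tz [-0.  0. -1.] F [ 0.8  0.1 -0.3] w -0.0003
```

Run:
```python
from m import *
for t in ('0','1','2'):
    if t=='2': snap('side','side2')
    p=np.load(f'pics/side{t}.npz')['p']; h=cv2.cvtColor(p,cv2.COLOR_RGB2HSV)
    m=(h[...,0]>7)&(h[...,0]<16)&(h[...,1]>200)&(h[...,2]>130); m[:200]=0;m[320:]=0;m[:,:320]=0;m[:,420:]=0
    v,u=np.nonzero(m); print(t,len(u),u.mean(),v.mean(),u.min(),u.max(),v.min(),v.max())
    top=np.array([[u[v<=v.min()+1].mean(),v.min()+1]]); print(onplane('side',top,.09))
b=cv2.imread('pics/side2.png')[180:300,270:420]; cv2.imwrite('pics/c2.png',cv2.resize(b,(600,480),interpolation=2))
```

```text
0 17 351.52941176470586 239.11764705882354 348 354 233 244
[[ 0.63852931 -0.03663567  0.09      ]]
1 15 350.6 238.6 348 354 234 243
[[ 0.63460057 -0.04008911  0.09      ]]
2 10 350.9 239.7 348 353 236 243
[[ 0.6316298  -0.04829379  0.09      ]]
```

View pics/c2.png

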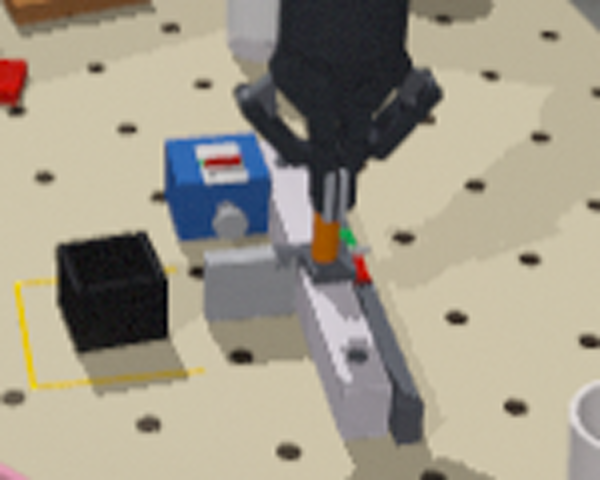

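Run:
```python
from g import *
def proj(n,P):
    c=camera_info(n);T=np.linalg.inv(np.array(c['cam_to_world'])); q=np.atleast_2d(P)@T[:3,:3].T+T[:3,3]; q=q*[1,-1,-1]
    return cv2.projectPoints(q,np.zeros(3),np.zeros(3),np.array(c['K']),np.array(c['D'],float))[0].reshape(-1,2).round(1)
st()
G=lambda x,y,z:np.r_[O+M@np.array([x,y])/1e3,z/1e3]
for nm,P in (('tcp',r.get_state()['eef_pos']),('post top j64',G(15,-14,93)),('post bot',G(15,-14,51)),('plate corner',G(-61,4,50)),('plungerface',G(-31,70,25)),('fence end',G(0,-130,40)),('housing corner',G(-65,90,50))): print(nm,proj('side',P),proj('top',P))
snap('side','side3'); p=np.load('pics/side3.npz')['p']; q=np.load('pics/side2.npz')['p']; print(abs(p.astype(int)-q).mean())
```

```text
t 3.38 tcp [ 0.6304 -0.0493  0.0653] gauge mm [ 14.  -34.9] ty [ 0.994 -0.111 -0.   ] tz [-0. -0. -1.] F [-0.6 -0.6 -0.9] w -0.0004
tcp [[351.2 245.3]] [[322.5 211.4]]
post top j64 [[350.2 231.6]] [[315.3 208.2]]
post bot [[349.4 245. ]] [[315.5 211.4]]
plate corner [[319.2 244. ]] [[306.7 236. ]]
plungerface [[325.6 236.3]] [[286.2 225.5]]
fence end [[354.  277.6]] [[353.8 221. ]]
housing corner [[312.2 225.8]] [[277.6 234.4]]
1.4660763888888888
```

```bash
cat >> g.py <<'E'
def proj(n,P):
    c=camera_info(n);T=np.linalg.inv(np.array(c['cam_to_world'])); q=np.atleast_2d(P)@T[:3,:3].T+T[:3,3]; q=q*[1,-1,-1]
    return cv2.projectPoints(q,np.zeros(3),np.zeros(3),np.array(c['K']),np.array(c['D'],float))[0].reshape(-1,2).round(1)
E
python3 - <<'E'
from g import *
print('c1 tip pred',proj('side',[.6342,.0074,.102]),'seen ~349.6,208.5')
z=np.load('pics/side3.npz');C=cloud('side',z['d']);p=z['p']
# finger/post points near: dark or grey above z .06
for (u,v) in [(349,212),(353,222),(354,226),(353,230),(350,236),(350,240),(352,244)]: print(u,v,p[v,u],C[v,u].round(3))
print(proj('side',[[.6304,-.0493,.0653],[.6304,-.0493,.10],[.6304,-.0493,.14]]))
z=np.load('pics/side1.npz');C=cloud('side',z['d']);p=z['p']
for (u,v) in [(348,196),(348,202),(350,206),(350,208)]: print(u,v,p[v,u],C[v,u].round(3))
E
```

```text
c1 tip pred [[345.8 221. ]] seen ~349.6,208.5
349 212 [35 39 42] [ 0.614 -0.064  0.177]
353 222 [45 45 51] [ 0.627 -0.059  0.143]
354 226 [48 46 50] [ 0.631 -0.059  0.131]
353 230 [ 95  96 100] [ 0.628 -0.06   0.12 ]
350 236 [158  83   0] [ 0.634 -0.029  0.079]
350 240 [160  84   0] [ 0.634 -0.03   0.068]
352 244 [147  75   0] [ 0.641 -0.028  0.052]
[[351.2 245.3]
 [351.9 234. ]
 [352.7 220.5]]
348 196 [37 39 43] [ 0.264 -0.962  0.782]
348 202 [108 110 116] [ 0.632 -0.006  0.167]
350 206 [117 118 125] [0.641 0.    0.15 ]
350 208 [118 118 125] [ 0.639 -0.005  0.148]
```

Run:
```python
from g import *
p=np.load('pics/side3.npz')['p']
for v in range(226,242): print(v,[tuple(int(i) for i in p[v,u]) for u in range(347,360,1)])
p=np.load('pics/side1.npz')['p']; C=cloud('side',np.load('pics/side1.npz')['d'])
for v in range(200,214): print(v,[tuple(int(i) for i in p[v,u]) for u in range(345,355,1)], (C[v,348:353,2]*1e3).astype(int))
print(proj('side',[[.6304,-.0603,z] for z in (.09,.1,.105,.11)]),proj('side',[[.6329,-.0035,z] for z in (.13,.14,.145,.15)]))
```

```text
226 [(118, 113, 120), (44, 47, 49), (35, 39, 43), (38, 40, 47), (75, 78, 81), (117, 119, 125), (112, 114, 119), (48, 46, 50), (106, 107, 114), (120, 120, 128), (56, 56, 65), (35, 36, 40), (131, 126, 110)]
227 [(105, 100, 107), (41, 39, 46), (33, 36, 42), (32, 36, 41), (85, 88, 92), (117, 120, 126), (102, 104, 110), (46, 44, 49), (118, 119, 126), (122, 123, 130), (47, 50, 55), (36, 39, 42), (156, 146, 127)]
228 [(92, 89, 96), (35, 37, 40), (35, 36, 42), (37, 39, 44), (93, 94, 99), (119, 120, 127), (104, 106, 111), (45, 44, 49), (115, 116, 125), (122, 123, 130), (47, 49, 56), (33, 31, 40), (171, 163, 141)]
229 [(132, 127, 136), (47, 48, 54), (36, 35, 39), (35, 35, 43), (93, 94, 99), (118, 119, 128), (101, 103, 109), (42, 42, 46), (118, 120, 126), (123, 124, 130), (48, 47, 53), (32, 33, 37), (170, 162, 139)]
230 [(150, 145, 153), (59, 58, 62), (33, 39, 43), (34, 35, 43), (91, 94, 100), (119, 121, 128), (95, 96, 100), (54, 56, 58), (116, 117, 124), (111, 115, 121), (48, 47, 51), (31, 35, 37), (171, 162, 139)]
231 [(188, 181, 189), (79, 76, 83), (38, 42, 45), (34, 37, 41), (105, 108, 113)
[... 4201 characters left out ...]
 3 -1  0  0]
211 [(186, 178, 151), (148, 139, 118), (146, 139, 118), (147, 140, 118), (146, 137, 117), (147, 139, 117), (148, 139, 117), (147, 139, 117), (147, 139, 118), (179, 170, 144)] [-1  0  0  0 -1]
212 [(203, 194, 168), (156, 148, 124), (147, 138, 117), (147, 139, 117), (145, 137, 115), (147, 139, 117), (147, 140, 117), (146, 138, 116), (146, 139, 117), (146, 137, 116)] [2 2 1 1 4]
213 [(204, 195, 168), (185, 175, 149), (150, 143, 121), (146, 138, 116), (145, 139, 116), (146, 139, 116), (146, 138, 117), (146, 139, 117), (147, 139, 117), (147, 138, 117)] [2 2 0 0 0]
[[353.2 239.8]
 [353.4 236.5]
 [353.5 234.8]
 [353.6 233.1]] [[347.2 214.1]
 [347.4 210.7]
 [347.5 209.1]
 [347.6 207.4]]
```

The side view shows the real fingertips about 40 mm above the reported TCP: tip z is 0.105 where 0.065 is reported, and 0.143 where 0.102 is reported. So the fingers passed over the post without touching it, which agrees with the zero force. I will use tip z = reported z + 0.040 and check it by contact. I go back and push lower.

```bash
python3 -m jog '[{"x":0.3,"y":2.7,"z":0,"ax":0,"ay":0,"az":0,"claw":1},{"x":0.65,"y":5.5,"z":0,"ax":0,"ay":0,"az":0,"claw":1},{"x":0.65,"y":5.5,"z":-1.5,"ax":0,"ay":0,"az":0,"claw":1},{"x":0.65,"y":5.5,"z":-3.0,"ax":0,"ay":0,"az":0,"claw":1},{"x":0.65,"y":5.5,"z":-3.8,"ax":0,"ay":0,"az":0,"claw":1}]'
python3 g.py
python3 -m jog '[{"x":-0.05,"y":-0.5,"z":0,"ax":0,"ay":0,"az":0,"claw":1},{"x":-0.1,"y":-1.0,"z":0,"ax":0,"ay":0,"az":0,"claw":1},{"x":-0.17,"y":-1.5,"z":0,"ax":0,"ay":0,"az":0,"claw":1},{"x":-0.23,"y":-2.0,"z":0,"ax":0,"ay":0,"az":0,"claw":1},{"x":-0.28,"y":-2.5,"z":0,"ax":0,"ay":0,"az":0,"claw":1}]'
python3 g.py
```

```text
time: 4.05
eef_pos: [0.636, 0.0066, 0.0256]
eef_rot: [-2.341, -2.093, 0.002]
wrist_force: [-0.1, -0.3, 0.2]
gripper_width: -0.0001
t 4.05 tcp [0.636  0.0066 0.0256] gauge mm [13.1 21.2] ty [ 0.994 -0.112 -0.002] tz [-0.002  0.    -1.   ] F [-0.1 -0.3  0.2] w -0.0001
time: 4.68
eef_pos: [0.6346, -0.0167, 0.0275]
eef_rot: [-2.339, -2.095, -0.004]
wrist_force: [2.1, 7.9, -3.2]
gripper_width: 0.0002
t 4.67 tcp [ 0.6346 -0.0167  0.0275] gauge mm [14.4 -2. ] ty [ 0.994 -0.11   0.001] tz [ 0.001  0.003 -1.   ] F [ 2.1  7.9 -3.2] w 0.0002
```

Contact now: 8 N against the push, which is the jaw friction. I keep opening, to jaw about 0.025.

```bash
python3 -m jog '[{"x":-0.07,"y":-0.6,"z":0,"ax":0,"ay":0,"az":0,"claw":1},{"x":-0.14,"y":-1.2,"z":0,"ax":0,"ay":0,"az":0,"claw":1},{"x":-0.21,"y":-1.8,"z":0,"ax":0,"ay":0,"az":0,"claw":1},{"x":-0.28,"y":-2.4,"z":0,"ax":0,"ay":0,"az":0,"claw":1},{"x":-0.36,"y":-3.1,"z":0,"ax":0,"ay":0,"az":0,"claw":1}]'
python3 g.py
python3 -m jog '[{"x":0.05,"y":0.5,"z":0,"ax":0,"ay":0,"az":0,"claw":1},{"x":0.05,"y":0.5,"z":4,"ax":0,"ay":0,"az":0,"claw":0.2},{"x":-4,"y":0.6,"z":7,"ax":0,"ay":0,"az":0,"claw":0.2},{"x":-8,"y":1.5,"z":9,"ax":0,"ay":0,"az":0,"claw":0.2},{"x":-12,"y":3,"z":9,"ax":0,"ay":0,"az":0,"claw":0.2}]'
python3 g.py
```

```text
time: 5.3
eef_pos: [0.6308, -0.0475, 0.0275]
eef_rot: [-2.339, -2.095, -0.004]
wrist_force: [1.3, 7.8, -1.9]
gripper_width: -0.0001
t 5.3 tcp [ 0.6308 -0.0475  0.0275] gauge mm [ 14.2 -33.1] ty [ 0.994 -0.11   0.   ] tz [ 0.001  0.003 -1.   ] F [ 1.3  7.8 -1.9] w -0.0001
time: 5.92
eef_pos: [0.511, -0.0192, 0.1194]
eef_rot: [2.339, 2.091, 0.003]
wrist_force: [0.2, 0.7, 0.1]
gripper_width: 0.034
t 5.92 tcp [ 0.511  -0.0192  0.1194] gauge mm [-108.   -18.7] ty [ 0.994 -0.112  0.004] tz [ 0.004 -0.001 -1.   ] F [0.2 0.7 0.1] w 0.034
```

Jaw left at about 0.025. Next I go over the box's front wall, lined up with the box, and check from the side.

```bash
python3 -m jog '[{"x":-2,"y":1.5,"z":0,"ax":0,"ay":0,"az":0.06,"claw":0.2},{"x":-3.8,"y":3,"z":0,"ax":0,"ay":0,"az":0.11,"claw":0.2},{"x":-3.8,"y":3,"z":-5,"ax":0,"ay":0,"az":0.11,"claw":0.2},{"x":-3.8,"y":3,"z":-9,"ax":0,"ay":0,"az":0.11,"claw":0.2},{"x":-3.8,"y":3,"z":-9,"ax":0,"ay":0,"az":0.11,"claw":0.2}]'
python3 - <<'E'
from g import *
st(); snap('side','side4')
b=cv2.imread('pics/side4.png')[190:310,260:410]; cv2.imwrite('pics/c4.png',cv2.resize(b,(600,480),interpolation=2))
p=r.get_state()['eef_pos']; print(proj('side',[p,p+[0,0,.04]]), proj('side',[[.469,-.018,.05],[.469,.040,.05],[.531,-.018,.05],[.531,.04,.05]]))
E
```

```text
time: 6.55
eef_pos: [0.4705, 0.0114, 0.0259]
eef_rot: [-2.221, -2.218, 0.005]
wrist_force: [0.1, 0.5, 1.5]
gripper_width: 0.0344
t 6.55 tcp [0.4705 0.0114 0.0259] gauge mm [-151.8    7. ] ty [ 1.    -0.001 -0.004] tz [-0.004  0.    -1.   ] F [0.1 0.5 1.5] w 0.0344
[[284.9 253.6]
 [284.5 241.1]] [[286.2 253.4]
 [281.  240.5]
 [309.9 249.4]
 [303.9 236.8]]
```

View pics/c4.png

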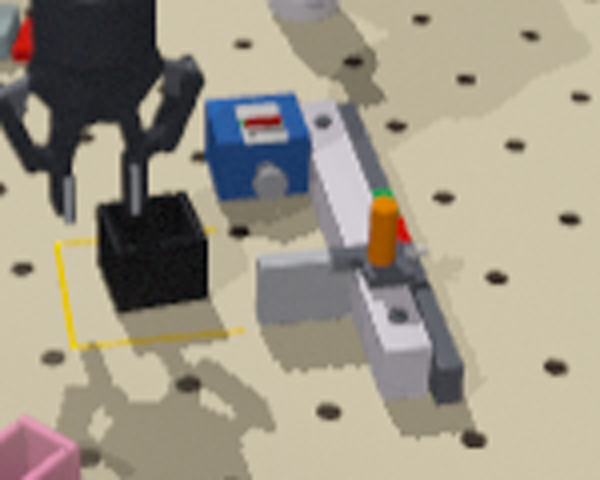

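The two fingers straddle the front (left) wall of the box at px (277,240) and (293,238), and the jaw is now well open. I descend and grip the wall.

```bash
python3 -m jog '[{"x":0.2,"y":0,"z":-1.5,"ax":0,"ay":0,"az":0,"claw":0.2},{"x":0.2,"y":0,"z":-3,"ax":0,"ay":0,"az":0,"claw":0.2},{"x":0.2,"y":0,"z":-4.1,"ax":0,"ay":0,"az":0,"claw":0.2},{"x":0.2,"y":0,"z":-4.1,"ax":0,"ay":0,"az":0,"claw":0.2},{"x":0.2,"y":0,"z":-4.1,"ax":0,"ay":0,"az":0,"claw":0.5}]' 25
python3 g.py
python3 -m jog '[{"x":0,"y":0,"z":0,"ax":0,"ay":0,"az":0,"claw":1},{"x":0,"y":0,"z":0,"ax":0,"ay":0,"az":0,"claw":1},{"x":0,"y":0,"z":0,"ax":0,"ay":0,"az":0,"claw":1},{"x":0,"y":0,"z":0,"ax":0,"ay":0,"az":0,"claw":1},{"x":0,"y":0,"z":0,"ax":0,"ay":0,"az":0,"claw":1}]' 25
python3 g.py
```

```text
time: 7.22
eef_pos: [0.4751, 0.0112, -0.0132]
eef_rot: [2.222, 2.22, 0.001]
wrist_force: [0.6, 0.4, 0.3]
gripper_width: 0.0215
t 7.22 tcp [ 0.4751  0.0112 -0.0132] gauge mm [-147.2    7.3] ty [ 1.    -0.001  0.001] tz [ 0.001 -0.    -1.   ] F [0.6 0.4 0.3] w 0.0215
time: 7.85
eef_pos: [0.4755, 0.0112, -0.0131]
eef_rot: [2.222, 2.219, 0.001]
wrist_force: [0.3, -0.8, 6.0]
gripper_width: 0.0075
t 7.85 tcp [ 0.4755  0.0112 -0.0131] gauge mm [-146.9    7.4] ty [ 1.    -0.001  0.002] tz [ 0.002 -0.    -1.   ] F [ 0.3 -0.8  6. ] w 0.0075
```

Gripped: the opening is 7.5 mm, matching the 8 mm wall. I lift 3 mm, turn to the gauge angle and slide in to just short of the fence.

```bash
python3 -m jog '[{"x":0,"y":0,"z":0.3,"ax":0,"ay":0,"az":0,"claw":1},{"x":1,"y":0,"z":0.3,"ax":0,"ay":0,"az":-0.03,"claw":1},{"x":3,"y":0,"z":0.3,"ax":0,"ay":0,"az":-0.06,"claw":1},{"x":5,"y":-0.1,"z":0.3,"ax":0,"ay":0,"az":-0.09,"claw":1},{"x":6.5,"y":-0.1,"z":0.3,"ax":0,"ay":0,"az":-0.114,"claw":1}]' 25
python3 g.py
python3 -m jog '[{"x":0.8,"y":-0.05,"z":0,"ax":0,"ay":0,"az":0,"claw":1},{"x":1.4,"y":-0.1,"z":0,"ax":0,"ay":0,"az":0,"claw":1},{"x":1.7,"y":-0.1,"z":0,"ax":0,"ay":0,"az":0,"claw":1},{"x":1.7,"y":-0.1,"z":0,"ax":0,"ay":0,"az":0,"claw":1},{"x":1.7,"y":-0.1,"z":0,"ax":0,"ay":0,"az":0,"claw":1}]' 25
python3 - <<'E'
from g import *
st(); snap('side','side5')
b=cv2.imread('pics/side5.png')[190:310,260:410]; cv2.imwrite('pics/c5.png',cv2.resize(b,(600,480),interpolation=2))
E
```

```text
time: 8.48
eef_pos: [0.541, 0.0102, -0.0109]
eef_rot: [2.348, 2.087, 0.0]
wrist_force: [-0.1, -0.4, -1.5]
gripper_width: 0.0075
t 8.47 tcp [ 0.541   0.0102 -0.0109] gauge mm [-81.7  13.9] ty [ 0.993 -0.117  0.   ] tz [ 0. -0. -1.] F [-0.1 -0.4 -1.5] w 0.0075
time: 9.1
eef_pos: [0.5563, 0.0093, -0.0107]
eef_rot: [-2.345, -2.09, 0.0]
wrist_force: [0.8, 0.1, -1.5]
gripper_width: 0.0076
t 9.1 tcp [ 0.5563  0.0093 -0.0107] gauge mm [-66.4  14.8] ty [ 0.993 -0.115 -0.   ] tz [-0.  0. -1.] F [ 0.8  0.1 -1.5] w 0.0076
```

View pics/c5.png

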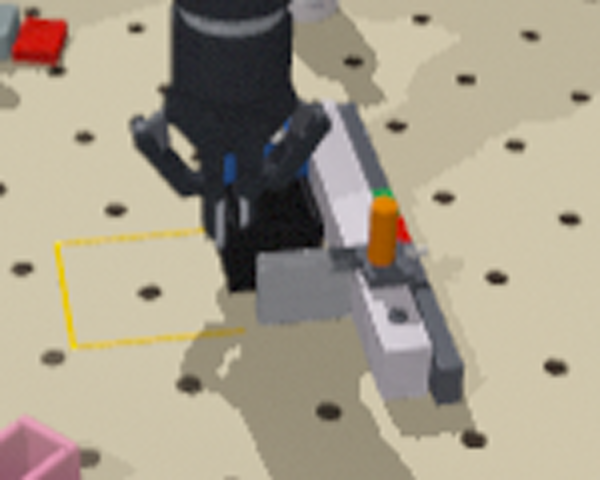

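The box stands between jaw and plunger, square and about 8 mm off the fence. I lower it and slide it gently back.

```bash
python3 -m jog '[{"x":0,"y":0,"z":-0.2,"ax":0,"ay":0,"az":0,"claw":1},{"x":0.2,"y":-0.02,"z":-0.2,"ax":0,"ay":0,"az":0,"claw":1},{"x":0.4,"y":-0.05,"z":-0.2,"ax":0,"ay":0,"az":0,"claw":1},{"x":0.6,"y":-0.07,"z":-0.2,"ax":0,"ay":0,"az":0,"claw":1},{"x":0.7,"y":-0.08,"z":-0.2,"ax":0,"ay":0,"az":0,"claw":1}]' 25
python3 g.py
```

```text
time: 9.78
eef_pos: [0.564, 0.0084, -0.0127]
eef_rot: [2.345, 2.09, 0.0]
wrist_force: [0.3, 0.8, -0.5]
gripper_width: 0.0076
t 9.78 tcp [ 0.564   0.0084 -0.0127] gauge mm [-58.6  14.8] ty [ 0.993 -0.115  0.   ] tz [ 0. -0. -1.] F [ 0.3  0.8 -0.5] w 0.0076
```

```bash
python3 -m jog '[{"x":0.1,"y":-0.01,"z":-0.1,"ax":0,"ay":0,"az":0,"claw":1},{"x":0.15,"y":-0.02,"z":-0.1,"ax":0,"ay":0,"az":0,"claw":1},{"x":0.2,"y":-0.02,"z":-0.1,"ax":0,"ay":0,"az":0,"claw":1},{"x":0.2,"y":-0.02,"z":-0.1,"ax":0,"ay":0,"az":0,"claw":1},{"x":0.2,"y":-0.02,"z":-0.1,"ax":0,"ay":0,"az":0,"claw":1}]' 25
python3 g.py
python3 -m jog '[{"x":0.1,"y":-0.01,"z":0,"ax":0,"ay":0,"az":0,"claw":1},{"x":0.15,"y":-0.02,"z":0,"ax":0,"ay":0,"az":0,"claw":1},{"x":0.15,"y":-0.02,"z":0,"ax":0,"ay":0,"az":0,"claw":1},{"x":0.15,"y":-0.02,"z":0,"ax":0,"ay":0,"az":0,"claw":1},{"x":0.15,"y":-0.02,"z":0,"ax":0,"ay":0,"az":0,"claw":1}]' 25
python3 g.py
```

```text
time: 10.4
eef_pos: [0.5641, 0.0084, -0.0132]
eef_rot: [-2.344, -2.089, 0.003]
wrist_force: [-9.2, -0.4, 13.0]
gripper_width: 0.0074
t 10.4 tcp [ 0.5641  0.0084 -0.0132] gauge mm [-58.5  14.8] ty [ 0.993 -0.115 -0.002] tz [-0.002  0.    -1.   ] F [-9.2 -0.4 13. ] w 0.0074
time: 11.02
eef_pos: [0.5654, 0.0083, -0.0132]
eef_rot: [-2.344, -2.089, 0.003]
wrist_force: [-9.0, 1.1, 14.1]
gripper_width: 0.0071
t 11.03 tcp [ 0.5654  0.0083 -0.0132] gauge mm [-57.2  14.8] ty [ 0.993 -0.115 -0.003] tz [-0.003  0.    -1.   ] F [-9.   1.1 14.1] w 0.0071
```

```bash
python3 -m jog '[{"x":0,"y":0,"z":0.1,"ax":0,"ay":0,"az":0,"claw":1},{"x":0,"y":0,"z":0.12,"ax":0,"ay":0,"az":0,"claw":1},{"x":0,"y":0,"z":0.12,"ax":0,"ay":0,"az":0,"claw":1},{"x":0,"y":0,"z":0.12,"ax":0,"ay":0,"az":0,"claw":1},{"x":0,"y":0,"z":0.12,"ax":0,"ay":0,"az":0,"claw":1}]' 25
python3 g.py
python3 -m jog '[{"x":0.1,"y":-0.01,"z":0,"ax":0,"ay":0,"az":0,"claw":1},{"x":0.2,"y":-0.02,"z":0,"ax":0,"ay":0,"az":0,"claw":1},{"x":0.2,"y":-0.02,"z":0,"ax":0,"ay":0,"az":0,"claw":1},{"x":0.2,"y":-0.02,"z":0,"ax":0,"ay":0,"az":0,"claw":1},{"x":0.2,"y":-0.02,"z":0,"ax":0,"ay":0,"az":0,"claw":1}]' 25
python3 g.py
```

```text
time: 11.65
eef_pos: [0.5671, 0.0081, -0.0126]
eef_rot: [-2.345, -2.09, 0.0]
wrist_force: [-0.6, 0.3, -1.4]
gripper_width: 0.0075
t 11.65 tcp [ 0.5671  0.0081 -0.0126] gauge mm [-55.4  14.8] ty [ 0.993 -0.115 -0.   ] tz [-0. -0. -1.] F [-0.6  0.3 -1.4] w 0.0075
time: 12.28
eef_pos: [0.5681, 0.008, -0.0128]
eef_rot: [-2.344, -2.089, 0.002]
wrist_force: [-5.8, -0.1, -0.3]
gripper_width: 0.0077
t 12.28 tcp [ 0.5681  0.008  -0.0128] gauge mm [-54.5  14.9] ty [ 0.993 -0.115 -0.002] tz [-0.002  0.    -1.   ] F [-5.8 -0.1 -0.3] w 0.0077
```

Fence contact: 6 N with no vertical load. I release and lift straight out.

```bash
python3 -m jog '[{"x":-0.05,"y":0,"z":0,"ax":0,"ay":0,"az":0,"claw":0.5},{"x":-0.1,"y":0,"z":0,"ax":0,"ay":0,"az":0,"claw":0.4},{"x":-0.1,"y":0,"z":0,"ax":0,"ay":0,"az":0,"claw":0.4},{"x":-0.1,"y":0,"z":1.5,"ax":0,"ay":0,"az":0,"claw":0.4},{"x":-0.1,"y":0,"z":5,"ax":0,"ay":0,"az":0,"claw":0.4}]' 25
python3 g.py
python3 -m jog '[{"x":0,"y":-2,"z":5,"ax":0,"ay":0,"az":0,"claw":1},{"x":2,"y":-6,"z":5,"ax":0,"ay":0,"az":0,"claw":1},{"x":4,"y":-10,"z":5,"ax":0,"ay":0,"az":0,"claw":1},{"x":5.5,"y":-12,"z":5,"ax":0,"ay":0,"az":0,"claw":1},{"x":5.5,"y":-12,"z":5,"ax":0,"ay":0,"az":0,"claw":1}]' 40
python3 - <<'E'
from g import *
st(); snap('side','side6'); snap('top','top6')
b=cv2.imread('pics/side6.png')[190:310,260:410]; a=cv2.imread('pics/top6.png')[190:286,250:370]
cv2.imwrite('pics/c6.png',np.hstack([cv2.resize(i,(400,320),interpolation=2) for i in (a,b)]))
E
```

```text
time: 12.9
eef_pos: [0.5671, 0.008, 0.0378]
eef_rot: [-2.344, -2.089, 0.002]
wrist_force: [0.3, -0.7, 0.2]
gripper_width: 0.0257
t 12.9 tcp [0.5671 0.008  0.0378] gauge mm [-55.4  14.7] ty [ 0.993 -0.115 -0.002] tz [-0.002  0.    -1.   ] F [ 0.3 -0.7  0.2] w 0.0257
time: 13.52
eef_pos: [0.6242, -0.1138, 0.0884]
eef_rot: [2.346, 2.087, 0.001]
wrist_force: [-0.4, 1.0, -0.0]
gripper_width: -0.0
t 13.53 tcp [ 0.6242 -0.1138  0.0884] gauge mm [ 15.3 -99.7] ty [ 0.993 -0.117  0.002] tz [ 0.002 -0.001 -1.   ] F [-0.4  1.  -0. ] w -0.0
```

View pics/c6.png

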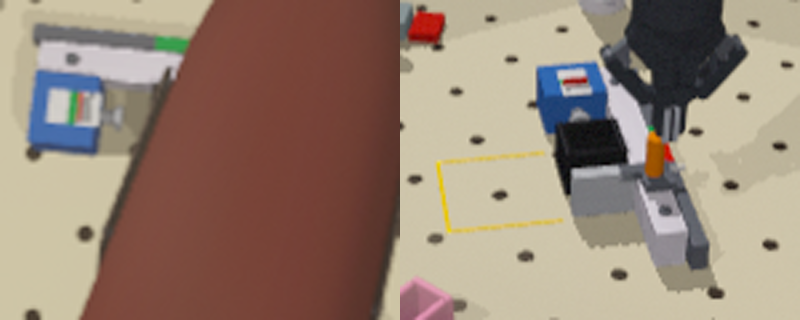

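The box sits between jaw and plunger on the fence, and the fingers are clear behind the post. I lower them and close the jaw in stages.

```bash
python3 -m jog '[{"x":0,"y":0,"z":-3,"ax":0,"ay":0,"az":0,"claw":1},{"x":0,"y":0,"z":-6.4,"ax":0,"ay":0,"az":0,"claw":1},{"x":0.05,"y":0.5,"z":-6.4,"ax":0,"ay":0,"az":0,"claw":1},{"x":0.14,"y":1.2,"z":-6.4,"ax":0,"ay":0,"az":0,"claw":1},{"x":0.23,"y":2,"z":-6.4,"ax":0,"ay":0,"az":0,"claw":1}]' 40
python3 g.py
python3 -m jog '[{"x":0.05,"y":0.4,"z":0,"ax":0,"ay":0,"az":0,"claw":1},{"x":0.09,"y":0.8,"z":0,"ax":0,"ay":0,"az":0,"claw":1},{"x":0.14,"y":1.2,"z":0,"ax":0,"ay":0,"az":0,"claw":1},{"x":0.18,"y":1.6,"z":0,"ax":0,"ay":0,"az":0,"claw":1},{"x":0.23,"y":2.0,"z":0,"ax":0,"ay":0,"az":0,"claw":1}]' 40
python3 g.py
python3 -m jog '[{"x":0.05,"y":0.4,"z":0,"ax":0,"ay":0,"az":0,"claw":1},{"x":0.09,"y":0.8,"z":0,"ax":0,"ay":0,"az":0,"claw":1},{"x":0.14,"y":1.2,"z":0,"ax":0,"ay":0,"az":0,"claw":1},{"x":0.18,"y":1.6,"z":0,"ax":0,"ay":0,"az":0,"claw":1},{"x":0.23,"y":2.0,"z":0,"ax":0,"ay":0,"az":0,"claw":1}]' 40
python3 g.py
```

```text
time: 14.25
eef_pos: [0.6266, -0.0915, 0.0252]
eef_rot: [2.343, 2.089, 0.002]
wrist_force: [0.0, -1.0, -0.4]
gripper_width: -0.0002
t 14.25 tcp [ 0.6266 -0.0915  0.0252] gauge mm [ 15.1 -77.3] ty [ 0.993 -0.114  0.002] tz [ 0.002 -0.001 -1.   ] F [ 0.  -1.  -0.4] w -0.0002
time: 14.88
eef_pos: [0.6284, -0.0738, 0.0247]
eef_rot: [2.344, 2.086, -0.002]
wrist_force: [-3.1, -7.1, 5.1]
gripper_width: 0.0
t 14.88 tcp [ 0.6284 -0.0738  0.0247] gauge mm [ 14.9 -59.5] ty [ 0.993 -0.116  0.002] tz [ 0.001 -0.003 -1.   ] F [-3.1 -7.1  5.1] w 0.0
time: 15.5
eef_pos: [0.6308, -0.0541, 0.0247]
eef_rot: [2.344, 2.086, -0.002]
wrist_force: [-1.7, -8.0, 4.7]
gripper_width: 0.0002
t 15.5 tcp [ 0.6308 -0.0541  0.0247] gauge mm [ 14.9 -39.6] ty [ 0.993 -0.116  0.002] tz [ 0.001 -0.004 -1.   ] F [-1.7 -8.   4.7] w 0.0002
```

```bash
python3 -m jog '[{"x":0.02,"y":0.2,"z":0,"ax":0,"ay":0,"az":0,"claw":1},{"x":0.05,"y":0.4,"z":0,"ax":0,"ay":0,"az":0,"claw":1},{"x":0.07,"y":0.6,"z":0,"ax":0,"ay":0,"az":0,"claw":1},{"x":0.09,"y":0.8,"z":0,"ax":0,"ay":0,"az":0,"claw":1},{"x":0.12,"y":1.0,"z":0,"ax":0,"ay":0,"az":0,"claw":1}]' 40
python3 - <<'E'
from g import *
st(); snap('side','side7')
p=np.load('pics/side7.npz')['p']; b=p[:,:,::-1][200:275,300:400]; cv2.imwrite('pics/c7.png',cv2.resize(b,(800,600),interpolation=2))
G=lambda x,y,z:np.r_[O+M@np.array([x,y])/1e3,z/1e3]
print('housing corners',proj('side',[G(-65,90,50),G(1,90,50),G(-65,150,50),G(1,150,50)]).tolist())
E
```

```text
time: 16.12
eef_pos: [0.632, -0.0441, 0.0247]
eef_rot: [2.344, 2.086, -0.002]
wrist_force: [-1.3, -8.0, 4.9]
gripper_width: 0.0003
t 16.12 tcp [ 0.632  -0.0441  0.0247] gauge mm [ 15.  -29.6] ty [ 0.993 -0.116  0.002] tz [ 0.002 -0.004 -1.   ] F [-1.3 -8.   4.9] w 0.0003
housing corners [[312.2, 225.8], [335.9, 223.7], [308.7, 214.1], [331.6, 212.2]]
```

View pics/c7.png

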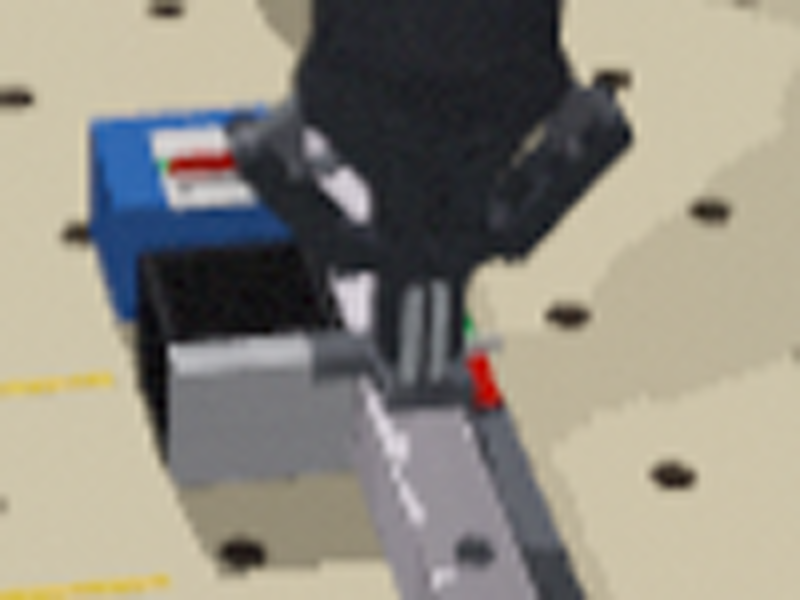

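The box is now touched by the jaw. The pointer at px (325,220) is still out, and the force is only the jaw's own friction (8 N). I take small steps, watching for the spring force to begin.

```bash
python3 -m jog '[{"x":0.01,"y":0.1,"z":0,"ax":0,"ay":0,"az":0,"claw":1},{"x":0.02,"y":0.2,"z":0,"ax":0,"ay":0,"az":0,"claw":1},{"x":0.03,"y":0.3,"z":0,"ax":0,"ay":0,"az":0,"claw":1},{"x":0.04,"y":0.35,"z":0,"ax":0,"ay":0,"az":0,"claw":1},{"x":0.04,"y":0.4,"z":0,"ax":0,"ay":0,"az":0,"claw":1}]' 40
python3 g.py
python3 -m jog '[{"x":0.01,"y":0.1,"z":0,"ax":0,"ay":0,"az":0,"claw":1},{"x":0.02,"y":0.2,"z":0,"ax":0,"ay":0,"az":0,"claw":1},{"x":0.03,"y":0.25,"z":0,"ax":0,"ay":0,"az":0,"claw":1},{"x":0.03,"y":0.3,"z":0,"ax":0,"ay":0,"az":0,"claw":1},{"x":0.03,"y":0.3,"z":0,"ax":0,"ay":0,"az":0,"claw":1}]' 40
python3 - <<'E'
from g import *
st(); snap('side','side8');snap('top','top8')
E
```

```text
time: 16.8
eef_pos: [0.6324, -0.0402, 0.0247]
eef_rot: [2.344, 2.086, -0.002]
wrist_force: [-1.3, -9.5, 4.8]
gripper_width: 0.0001
t 16.8 tcp [ 0.6324 -0.0402  0.0247] gauge mm [ 14.9 -25.7] ty [ 0.993 -0.116  0.002] tz [ 0.002 -0.004 -1.   ] F [-1.3 -9.5  4.8] w 0.0001
time: 17.42
eef_pos: [0.6327, -0.0376, 0.0247]
eef_rot: [2.344, 2.085, -0.003]
wrist_force: [-1.4, -10.4, 5.4]
gripper_width: 0.0003
t 17.43 tcp [ 0.6327 -0.0376  0.0247] gauge mm [ 15. -23.] ty [ 0.993 -0.116  0.002] tz [ 0.002 -0.004 -1.   ] F [ -1.4 -10.4   5.4] w 0.0003
```

The spring started at TCP gy of about -26.7. The force rises of +1.5 N and then +2.4 N fit p ≈ 1 mm and 4 mm. I push about 3 mm more, to p ≈ 7 mm, then back off and look.

```bash
python3 -m jog '[{"x":0.01,"y":0.1,"z":0,"ax":0,"ay":0,"az":0,"claw":1},{"x":0.02,"y":0.2,"z":0,"ax":0,"ay":0,"az":0,"claw":1},{"x":0.04,"y":0.3,"z":0,"ax":0,"ay":0,"az":0,"claw":1},{"x":0.04,"y":0.34,"z":0,"ax":0,"ay":0,"az":0,"claw":1},{"x":0.04,"y":0.34,"z":0,"ax":0,"ay":0,"az":0,"claw":1}]' 40
python3 g.py
python3 -m jog '[{"x":-0.12,"y":-1,"z":0,"ax":0,"ay":0,"az":0,"claw":1},{"x":-0.23,"y":-2,"z":0,"ax":0,"ay":0,"az":0,"claw":1},{"x":-0.23,"y":-2,"z":5,"ax":0,"ay":0,"az":0,"claw":1},{"x":-4,"y":2,"z":9,"ax":0,"ay":0,"az":0,"claw":1},{"x":-8,"y":6,"z":11,"ax":0,"ay":0,"az":0,"claw":1}]' 40
python3 -m jog '[{"x":-3,"y":5,"z":0,"ax":0,"ay":0,"az":0,"claw":1},{"x":-6,"y":10,"z":0,"ax":0,"ay":0,"az":0,"claw":1},{"x":-9,"y":15,"z":0,"ax":0,"ay":0,"az":0,"claw":1},{"x":-12,"y":20,"z":0,"ax":0,"ay":0,"az":0,"claw":1},{"x":-14,"y":23,"z":0,"ax":0,"ay":0,"az":0,"claw":1}]' 40
python3 - <<'E'
from g import *
st(); p,d=snap('top','top9'); q,e=snap('side','side9')
a=p[:,:,::-1][192:252,252:332]; b=q[:,:,::-1][200:260,300:380]; cv2.imwrite('pics/c9.png',np.hstack([cv2.resize(i,(400,300),interpolation=2) for i in (a,b)]))
G=lambda x,y,z:np.r_[O+M@np.array([x,y])/1e3,z/1e3]
h=cv2.cvtColor(p,cv2.COLOR_RGB2HSV)
s=np.s_[205:245,255:292]
def bar(n,img,sl,mask):
    v,u=np.nonzero(mask[sl]); uv=np.c_[u+sl[1].start,v+sl[0].start]; W=onplane(n,uv,.058); print(n,len(uv),'px',uv.mean(0).round(1),'gauge mm',((W[:,:2]-O)@M*1e3).mean(0).round(1))
for tag in ('top0','top9','side0','side9'):
    I=np.load(f'pics/{tag}.npz')['p']; h=cv2.cvtColor(I,cv2.COLOR_RGB2HSV); H,S,V=[h[...,i] for i in range(3)]; n=tag[:-1]
    sl=np.s_[205:245,255:292] if n=='top' else np.s_[208:228,305:345]
    for c,mk in (('red',((H<8)|(H>172))&(S>90)),('green',(H>45)&(H<85)&(S>60))):
        if mk[sl].any(): print(tag,c,end=' '); bar(n,I,sl,mk)
E
```

```text
time: 18.15
eef_pos: [0.6331, -0.0345, 0.0248]
eef_rot: [2.344, 2.085, -0.003]
wrist_force: [-1.5, -10.3, 5.5]
gripper_width: -0.0004
t 18.15 tcp [ 0.6331 -0.0345  0.0248] gauge mm [ 15.  -19.9] ty [ 0.993 -0.117  0.002] tz [ 0.002 -0.005 -1.   ] F [ -1.5 -10.3   5.5] w -0.0004
time: 18.77
eef_pos: [0.5545, 0.0265, 0.1342]
eef_rot: [2.346, 2.087, 0.003]
wrist_force: [0.4, 0.5, 0.5]
gripper_width: 0.0002
time: 19.4
eef_pos: [0.4127, 0.2582, 0.1327]
eef_rot: [-2.343, -2.092, -0.0]
wrist_force: [0.7, 0.3, -0.7]
gripper_width: -0.0001
t 19.4 tcp [0.4127 0.2582 0.1327] gauge mm [-237.6  245.5] ty [ 0.994 -0.113 -0.   ] tz [-0.     0.001 -1.   ] F [ 0.7  0.3 -0.7] w -0.0001
top0 red top 5 px [274. 220.] gauge mm [-24.6 104.6]
top0 green top 18 px [271.3 222. ] gauge mm [-31.3 111.9]
side0 red side 22 px [325.1 220. ] gauge mm [-27.3 100.7]
side0 green side 1 px [320. 220.] gauge mm [-41.1 103.1]
side9 red side 17 px [325.2 218.5] gauge mm [-25.5 108.1]
```

View pics/c9.png

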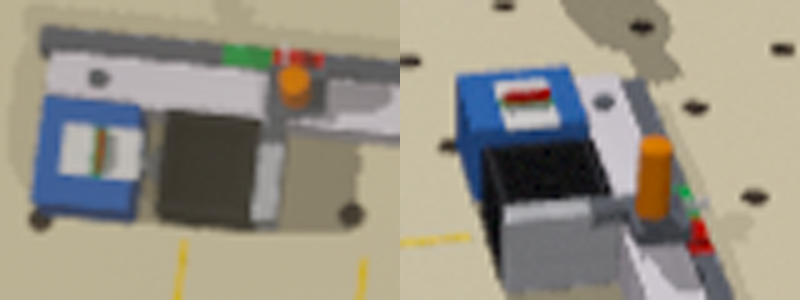

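The red pointer stands mid-band with green on both sides of it (top px ~(272,222)). It moved 7.4 mm in the side view. The white mark reads on the red stretch, at jaw about 0.079, so this is the wide box. The tally goes to red, and I approach the lever from the green side.

```bash
python3 -m jog '[{"x":-0.7,"y":3,"z":0,"ax":0,"ay":0,"az":-0.14,"claw":1},{"x":-1.5,"y":7,"z":0,"ax":0,"ay":0,"az":-0.27,"claw":1},{"x":-2.7,"y":10.8,"z":0,"ax":0,"ay":0,"az":-0.27,"claw":1},{"x":-2.7,"y":10.8,"z":-5,"ax":0,"ay":0,"az":-0.27,"claw":1},{"x":-2.7,"y":10.8,"z":-10,"ax":0,"ay":0,"az":-0.27,"claw":1}]' 40
python3 g.py
python3 -m jog '[{"x":0.5,"y":-0.2,"z":0,"ax":0,"ay":0,"az":0,"claw":1},{"x":1,"y":-0.4,"z":0,"ax":0,"ay":0,"az":0,"claw":1},{"x":1.7,"y":-0.7,"z":0,"ax":0,"ay":0,"az":0,"claw":1},{"x":2.4,"y":-1.0,"z":0,"ax":0,"ay":0,"az":0,"claw":1},{"x":3.0,"y":-1.2,"z":0,"ax":0,"ay":0,"az":0,"claw":1}]'
python3 g.py
python3 -m jog '[{"x":0.6,"y":-0.25,"z":0,"ax":0,"ay":0,"az":0,"claw":1},{"x":1.2,"y":-0.5,"z":0,"ax":0,"ay":0,"az":0,"claw":1},{"x":1.8,"y":-0.75,"z":0,"ax":0,"ay":0,"az":0,"claw":1},{"x":2.4,"y":-1.0,"z":0,"ax":0,"ay":0,"az":0,"claw":1},{"x":2.8,"y":-1.15,"z":0,"ax":0,"ay":0,"az":0,"claw":1}]'
python3 g.py
```

```text
time: 20.12
eef_pos: [0.3881, 0.3647, 0.0317]
eef_rot: [-2.605, -1.756, -0.003]
wrist_force: [0.3, 0.3, -0.0]
gripper_width: -0.0004
t 20.12 tcp [0.3881 0.3647 0.0317] gauge mm [-274.2  348.5] ty [ 0.927 -0.375  0.001] tz [ 0.002  0.001 -1.   ] F [ 0.3  0.3 -0. ] w -0.0004
time: 20.75
eef_pos: [0.4182, 0.3524, 0.0333]
eef_rot: [2.606, 1.755, 0.002]
wrist_force: [0.6, 0.6, -0.7]
gripper_width: -0.0002
t 20.75 tcp [0.4182 0.3524 0.0333] gauge mm [-243.   339.7] ty [ 0.927 -0.376  0.001] tz [ 0.001  0.001 -1.   ] F [ 0.6  0.6 -0.7] w -0.0002
time: 21.38
eef_pos: [0.4454, 0.3407, 0.0323]
eef_rot: [-2.605, -1.755, 0.001]
wrist_force: [-2.2, 0.1, -0.8]
gripper_width: -0.0003
t 21.38 tcp [0.4454 0.3407 0.0323] gauge mm [-214.6  331.2] ty [ 0.927 -0.376 -0.   ] tz [-0. -0. -1.] F [-2.2  0.1 -0.8] w -0.0003
```

```bash
python3 -m jog '[{"x":0.2,"y":-0.08,"z":0,"ax":0,"ay":0,"az":0,"claw":1},{"x":0.4,"y":-0.16,"z":0,"ax":0,"ay":0,"az":0,"claw":1},{"x":0.6,"y":-0.24,"z":0,"ax":0,"ay":0,"az":0,"claw":1},{"x":0.8,"y":-0.32,"z":0,"ax":0,"ay":0,"az":0,"claw":1},{"x":0.8,"y":-0.32,"z":0,"ax":0,"ay":0,"az":0,"claw":1}]'
python3 g.py
python3 -c "
from g import *
q,e=snap('side','sideA'); b=q[:,:,::-1][140:230,200:320]; cv2.imwrite('pics/cA.png',cv2.resize(b,(600,450),interpolation=2))"
```

```text
time: 22.0
eef_pos: [0.4498, 0.3389, 0.0323]
eef_rot: [-2.6, -1.755, 0.005]
wrist_force: [-13.4, 7.0, 5.3]
gripper_width: 0.0001
t 22.0 tcp [0.4498 0.3389 0.0323] gauge mm [-210.   329.9] ty [ 0.927 -0.374 -0.006] tz [-0.006  0.002 -1.   ] F [-13.4   7.    5.3] w 0.0001
```

View pics/cA.png

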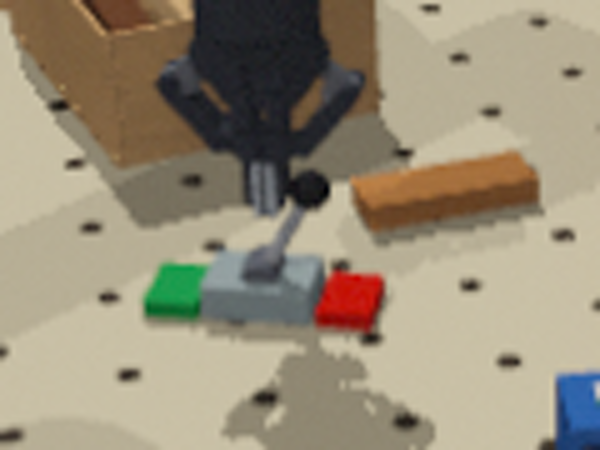

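The lever leans to the red side and the force jumped to 15 N, so it is on its stop. I back off, retreat upward and check everything.

```bash
python3 -m jog '[{"x":-1,"y":0.4,"z":0,"ax":0,"ay":0,"az":0,"claw":1},{"x":-3,"y":1.2,"z":0,"ax":0,"ay":0,"az":0,"claw":1},{"x":-4,"y":1.6,"z":5,"ax":0,"ay":0,"az":0,"claw":1},{"x":-9,"y":3,"z":10,"ax":0,"ay":0,"az":0,"claw":1},{"x":-14,"y":5,"z":12,"ax":0,"ay":0,"az":0,"claw":1}]'
python3 - <<'E'
from g import *
st(); p,d=snap('top','topF'); q,e=snap('side','sideF'); C=cloud('top',d)
k=np.zeros(d.shape,bool);k[255:290,170:215]=1;k&=(d>.3)&(C[...,2]>.06)&(p.max(2)<90)
b=C[k].mean(0); v=b[:2]-[.4418,.3438]; print('ball',b.round(4),k.sum(),'along red axis mm',(v@[.926,-.378]*1e3).round(1))
for n in ('top','side'):
    A=np.load(f'pics/{n}0.npz')['p'];B=np.load(f'pics/{n}F.npz')['p']
    m=(abs(A.astype(int)-B).max(2)>45).astype(np.uint8); nn,L,s,c=cv2.connectedComponentsWithStats(m); print(n,[x[:5].tolist() for x in s[1:] if x[4]>25])
def rr(tag):
    I=np.load(f'pics/{tag}.npz')['p']; h=cv2.cvtColor(I,cv2.COLOR_RGB2HSV); m=((h[...,0]<8)|(h[...,0]>172))&(h[...,1]>90); v,u=np.nonzero(m[208:228,305:345]); W=onplane('side',np.c_[u+305,v+208],.058); return ((W[:,:2]-O)@M*1e3).mean(0)
print('pointer',rr('side0'),rr('side9'),rr('sideF'))
a=p[:,:,::-1][192:252,252:332]; b=q[:,:,::-1][150:300,200:400]; cv2.imwrite('pics/cF.png',np.hstack([cv2.resize(a,(400,300),interpolation=2),cv2.resize(b,(400,300),interpolation=2)]))
E
```

```text
time: 22.68
eef_pos: [0.3158, 0.3873, 0.1532]
eef_rot: [-2.607, -1.753, -0.005]
wrist_force: [-1.2, 1.2, 0.0]
gripper_width: -0.0002
t 22.68 tcp [0.3158 0.3873 0.1532] gauge mm [-348.7  362.6] ty [ 0.926 -0.377  0.002] tz [ 0.003  0.002 -1.   ] F [-1.2  1.2  0. ] w -0.0002
ball [0.4719 0.3306 0.091 ] 61 along red axis mm 32.8
top [[305, 202, 6, 14, 48], [283, 214, 24, 24, 421], [292, 246, 35, 23, 726], [180, 262, 14, 17, 127], [209, 273, 18, 7, 79], [51, 284, 38, 16, 214], [358, 291, 12, 19, 40], [0, 296, 217, 184, 24716], [234, 302, 50, 35, 818], [196, 347, 233, 58, 6591], [464, 416, 77, 64, 1333], [288, 425, 16, 7, 30], [339, 438, 25, 42, 347], [249, 460, 23, 20, 226]]
side [[6, 0, 44, 152, 4512], [101, 0, 48, 56, 1936], [161, 0, 51, 76, 3041], [120, 54, 34, 71, 1380], [176, 74, 44, 71, 1595], [93, 159, 38, 66, 645], [249, 171, 17, 19, 128], [83, 177, 17, 37, 188], [76, 189, 6, 11, 28], [73, 203, 5, 13, 26], [19, 207, 15, 13, 98], [256, 209, 9, 8, 42], [263, 209, 10, 8, 36], [131, 217, 72, 181, 6519], [320, 217, 11, 7, 35], [86, 226, 20, 11, 82], [316, 227, 39, 21, 414], [150, 229, 114, 251, 12019], [284, 238, 33, 41, 970], [348, 248, 15, 5, 27], [144, 283, 4, 11, 26], [8, 308, 49, 33, 785], [0, 403, 17, 77, 653], [63, 444, 19, 25, 250], [113, 447, 16, 18, 108]]
pointer [-27.29294519 100.67028631] [-25.48997467 108.10534752] [-25.48997467 108.10534752]
```

View pics/cF.png

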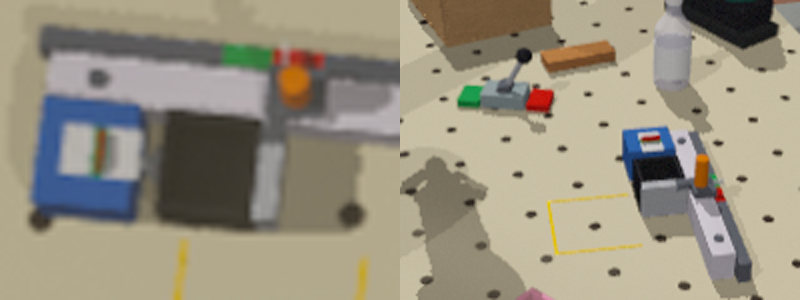

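```bash
python3 -c "
from rig import close_job; print(close_job())"
```

```text
the job is handed in; nothing more can be done
None
```

The bay box is gauged as the wide one. The jaw is left shut on it with the pointer in the green band, and the tally is over to red. I handed in at about 23 s.

**What I did**
- I opened the jaw with the orange post.
- I gripped the front wall of the bay box, slid it squarely back to the fence and let go.
- I closed the jaw in small steps. The spring force began where expected, and I stopped about 7 mm into the plunger travel, well short of the 16 mm end stop.
- The white mark stood on the red stretch, at jaw about 0.079. The camera had also measured the box as about 58 mm wide, so I pushed the lever to the red side.

**Last checks**
- **Pointer:** it is mid-band, moved 7.4 mm from its start, and did not shift after I let go.
- **Tally:** the push force jumped to 15 N at the stop. Afterwards the ball stood 32.8 mm to the red side, against 34 mm nominal.
- **Other things:** comparing the first and last pictures, I saw no change at the second black box on the sheet or at the bystanders. One small changed patch, 40 pixels beside the pink look-alike, I took to be shadow and did not check further.

**What disagreed**
- **Fingertip height:** the real fingertips stood about 40 mm above the reported TCP. My first pass at the jaw went over the post without touching it, and I corrected for this from then on.
- **Fence contact:** the first sign of contact with the fence was only table friction from pressing down. I eased off and repeated until the fence really stopped the box.
- **Spring force:** the last force reading while closing did not rise as the spring should have made it (10.3 N after 10.4 N). For the final depth I relied on the arm position and the pointer.

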